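Find the case with the loose weight and hold it out

ROBOT

A 6-joint arm with a two-finger parallel gripper is mounted at the origin on a cart in front of the work surface, level with it; the furniture and walls round the work are solid. World frame = base frame: x ahead of the robot, y to its left, z up, the work surface at z = 0. Lengths are in m, angles in degrees, forces in N, time in s.
With the tool pointing down it reaches from about 0.425 to 0.95 m from the base axis. Payload 14.7 kg.
Tool frame: the origin (TCP) lies between the finger pads; the fingertips stand 17 mm ahead of it and the grasp point (between the pads) lies 2 mm behind it; z points along the fingers, y is the line along which they close (so a half turn about z gives the same grasp; the last joint's range is limited). The gripper opens to 85 mm and grips with 20 to 120 N. Pads are 22 mm wide; open, the fingers measure 114 mm over their backs; the gripper's body (76 mm by 85 mm) begins 54 mm behind the grasp point. The pads swing forward as they close: fully open they stand 13 mm farther back than shut.
Start: joints at [-70.451, 27.513, 91.461, -0, 61.026, -2.67], TCP at [0.246, -0.602, 0.248] pointing down, gripper open.
Joint ranges: [-157.49, 157.49], [-46.99, 117.5], [13.45, 153.17], [-89.5, 269.5], [5.16, 153.95], [-167.48, 167.48]. Speed limits (degrees/s): [108.29, 108.29, 136.94, 172.46, 172.46, 172.46].

INTERFACE

Orientations are given as a 3x3 rotation matrix whose columns are the frame's x, y, z axes.
In Python, from rig import env, cams gives the robot as it stands. Calls block until the motion is done:
- env.reach(position, orientation): joint-space move of the TCP to a pose.
- env.servo_line(position, rotation=None, velocity=0.15): straight line of the TCP; rotation=None keeps the orientation; velocity is the mean speed in m/s.
- env.set_joints(angles): joint-space move.
- env.command_gripper(opening): finger opening in m; the grip force is fixed at half the most; returns when the fingers have stopped.
- env.dwell(seconds).
- env.solve_ik(position, orientation): joint angles nearest the present ones, or None.
- env.get_obs(): the state.
- cams.grab_frame(name): name is "side" or "top" or "wrist"; returns a dict with "frame" (420x560x3 uint8, red, green, blue), "intrinsics" (3x3 intrinsics, pixels), "view" (4x4, takes a point from world to camera coordinates). Camera axes: x right, y down, z forward; pixel columns grow to the right and rows downward; lengths in m; the calibration is good to about 2 mm. The wrist camera is an equidistant fisheye: a pixel r from the principal point sees the ray r / f radians off the axis. A picture is of the moment at which its call begins. There is no depth.
A pose or a line that the arm cannot do raises env.IKError and nothing moves.
- env.hand_in(): hands the job in; it is judged then, once.
The state is a dict: "time": time; "qpos": joint angles; "joint_vel": joint speeds; "joint_torque": joint torques, N m; "tcp_pos": TCP position; "tcp_rot": TCP orientation; "contact_force": force on the tool from outside, world axes, zero at the start; "torque": the same for the moment, N m; "gripper_width": finger opening in m; "gripper_force": force on a finger pad.
Only numpy, scipy, OpenCV 4.12 (cv2) and the standard library are available. Lean on these libraries where they do the work, as an engineer would, in place of code of your own. Each camera call takes 0.05 s, during which the arm holds its last target. There are 200 camera calls.

TASK

Three sealed cases hang on the stand; in one of them the weight inside has come loose. From left to right, lift each case off its prongs by the handle, shake it by tipping it end to end (20 degrees or more, first with the end away from you up, then with the near end up, a moment each) to feel whether something rolls inside, and hang it back up before taking the next, without dropping one onto the bench and without disturbing the other things. When all three have been tried, bring the one that rattles over the middle of the logbook and finish while holding it there, level, still and a hand's width (10 to 20 cm) above the bench, with the other two hanging in their places.

Things in the scene. Friction and masses are not known exactly. Their poses are not given: they have to be found in the camera images.
- stand: fixed stand of grey plate and steel bars, base plate 170 x 360 x 8 mm; origin on the bench under its middle, +x away from the robot along the prongs, +y left along the row. Three places at y = +125, 0, -125 mm, each a pair of 8 mm round prongs, 56 mm clear between them, top at z = 100 mm; a rail behind (x = +80 mm) and upturned prong tips in front (x = -77 mm, up to z = 114 mm) fence the rim of the hanging case
- case_left: sealed grey case hanging by its lid rim in the left place as seen from the robot; all three look alike, 0.41 kg each. Origin: centre of the underside, x along the length and away from the robot as it hangs, z up. Body 128 (x) x 48 (y) x 50 mm; lid rim 136 x 76 mm at z = 50 to 58 mm; black handle block 70 (x) x 24 (y) mm centred on it, z = 58 to 90 mm: grip it across y from above
- slot_left (a point): point fixed to the stand where the left case's origin is when it hangs in the middle of its place, 50 mm above the bench; the rim has about 9 mm play along x and the body 4 mm along y either way
- case_middle: sealed grey case hanging by its lid rim in the middle place as seen from the robot; all three look alike, 0.41 kg each. Same size, handle and axes as the left case. One case holds a loose steel ball (0.17 kg, 34 mm) that rolls to the lower end when tipped, moving up to 41 mm either way from the middle; in the other two the same mass is packed tight in the middle
- slot_middle (a point): point fixed to the stand where the middle case's origin is when it hangs in the middle of its place, 50 mm above the bench; the rim has about 9 mm play along x and the body 4 mm along y either way
- case_right: sealed grey case hanging by its lid rim in the right place as seen from the robot; all three look alike, 0.41 kg each. Same size, handle and axes as the left case
- slot_right (a point): point fixed to the stand where the right case's origin is when it hangs in the middle of its place, 50 mm above the bench; the rim has about 9 mm play along x and the body 4 mm along y either way
- logbook: dark blue hard-cover logbook lying closed on the bench, fixed, 210 (x) x 152 (y) x 16 mm; origin at the centre of its underside
- weight_1: small steel calibration weight with a knob, 24 mm wide, 30 mm tall, standing between stand and logbook; origin at the centre of its underside; bystander
- beaker_2: small clear beaker, 48 mm wide, 62 mm tall; origin at the centre of its underside; bystander
- tape_roll: roll of label tape lying flat, 66 mm wide, 18 mm tall; origin at the centre of its underside; bystander
There are look-alikes about, which are no part of the job. Leave any purple look-alike of the case_middle alone.

How it is judged:
By the outcome, as a careful person would: the job done as asked, in the order asked, and still so for the second after the job is handed in, while the arm keeps its last pose, push and grip.
It also fails if it takes over 72 s, if anything falls off the work surface, if the arm or the gripper's body presses on something with over 40 N, if the wrist force passes 120 N, or if a joint passes its speed limit or range.

## Working session

There is one attempt and no reset: what is moved stays moved. The work goes in short steps, each a Python script; the robot and the scene stay as the last script left them, time stands still between calls to the robot, and variables do not carry over. Pictures are saved under pics/ and viewed, at most 10 in all, crops included, and the job is handed in when it is done.

```bash
ls; mkdir -p pics; python3 - <<'E'
from rig import env, cams
import cv2, numpy as np
for n in ("top","side"):
    f=cams.grab_frame(n); cv2.imwrite(f"pics/{n}0.png",f["frame"][:,:,::-1]); print(n,f["intrinsics"].tolist(),np.round(f["view"],4).tolist())
o=env.get_obs(); print(o["time"],o["contact_force"],o["gripper_width"])
E
```

```text
pics
top [[416.3297560796326, 0.0, 281.9482178156725], [0.0, 416.3297560796326, 206.0464892337144], [0.0, 0.0, 1.0]] [[0.0047, -1.0, 0.0023, -0.1028], [-0.9975, -0.0048, -0.0707, 0.5374], [0.0707, -0.002, -0.9975, 1.2844], [0.0, 0.0, 0.0, 1.0]]
side [[495.8643878009788, 0.0, 268.93174271326353], [0.0, 495.8643878009788, 203.305460502313], [0.0, 0.0, 1.0]] [[-0.4565, 0.8895, -0.0219, 0.3329], [0.4943, 0.233, -0.8375, -0.2035], [-0.7398, -0.3931, -0.546, 1.8809], [0.0, 0.0, 0.0, 1.0]]
0.1 [-0.18301184 -0.11653446 -0.05736895] 0.08574534000835596
```

View pics/top0.png

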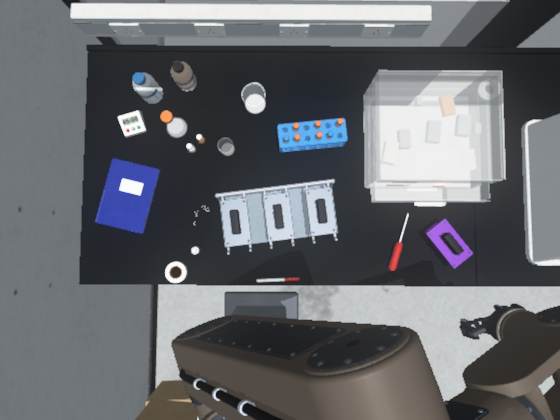

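View pics/side0.png

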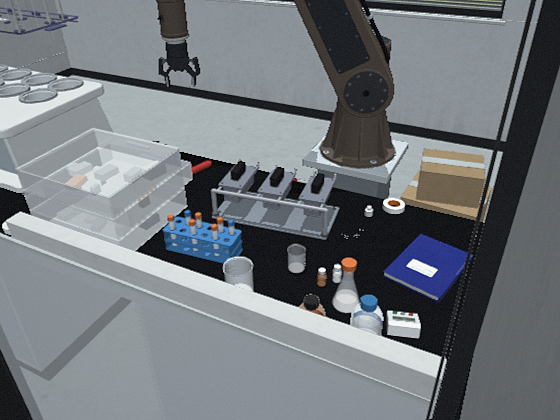

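Top view: three grey cases hang on the stand with black handles at about (236,222), (278,216) and (322,210). The logbook is at (128,195). The purple case at (449,243) is the look-alike, off the stand, so it stays untouched. The weight is near (195,250), the tape roll at (176,272) and the beaker at (226,146). I'll measure these and check with an enlarged crop.

```bash
cat > h.py <<'E'
import numpy as np, cv2
from rig import env, cams
def ray(f,px,z):
    K,V=f["intrinsics"],f["view"]; R,t=V[:3,:3],V[:3,3]
    c=-R.T@t; d=R.T@np.linalg.solve(K,[px[0],px[1],1.]); return c+d*(z-c[2])/d[2]
def proj(f,p):
    q=f["intrinsics"]@(f["view"][:3,:3]@np.asarray(p)+f["view"][:3,3]); return q[:2]/q[2]
E
python3 - <<'E'
from h import *
f=cams.grab_frame("top"); im=f["frame"]; hsv=cv2.cvtColor(im,cv2.COLOR_RGB2HSV)
def rects(m,lo,hi,z,name):
    for c in cv2.findContours(m,cv2.RETR_LIST,cv2.CHAIN_APPROX_NONE)[0]:
        a=cv2.contourArea(c)
        if lo<a<hi:
            pts=np.array([ray(f,p[0],z)[:2] for p in c])*1000
            r=cv2.minAreaRect(pts.astype(np.float32)); print(name,"px",c[:,0].mean(0).round(),a,"c",np.round(r[0],1),"sz",np.round(r[1],1),"ang",round(r[2],1))
g=im.max(2); m=np.zeros(g.shape,np.uint8); m[185:240,222:336]=(g[185:240,222:336]<75)*255
rects(m,80,900,.14,"handle")
m=((hsv[...,0]>110)&(hsv[...,0]<128)&(hsv[...,1]>150)&(hsv[...,2]>60)).astype(np.uint8)*255; m[:, 180:]=0
rects(m,1000,9000,.016,"book")
m=np.zeros(g.shape,np.uint8); m[240:285,160:210]=(g[240:285,160:210]>90)*255
rects(m,15,900,.02,"small")
cr=cv2.resize(im[170:290,150:350],None,fx=4,fy=4,interpolation=cv2.INTER_CUBIC); cv2.imwrite("pics/crop1.png",cr[:,:,::-1])
E
```

```text
handle px [248. 187.] 159.0 c [580.4  -5.9] sz [ 17.2 153.9] ang 0.3
book px [126. 196.] 3040.5 c [569.9 387.7] sz [154.9 210.3] ang 76.6
small px [175. 272.] 94.0 c [331.8 228. ] sz [33.  32.4] ang 46.0
small px [177. 278.] 389.5 c [330.4 219.6] sz [ 70.5 111. ] ang 0.3
small px [195. 250.] 52.5 c [399.8 169.1] sz [24.7 25. ] ang 0.3
```

View pics/crop1.png

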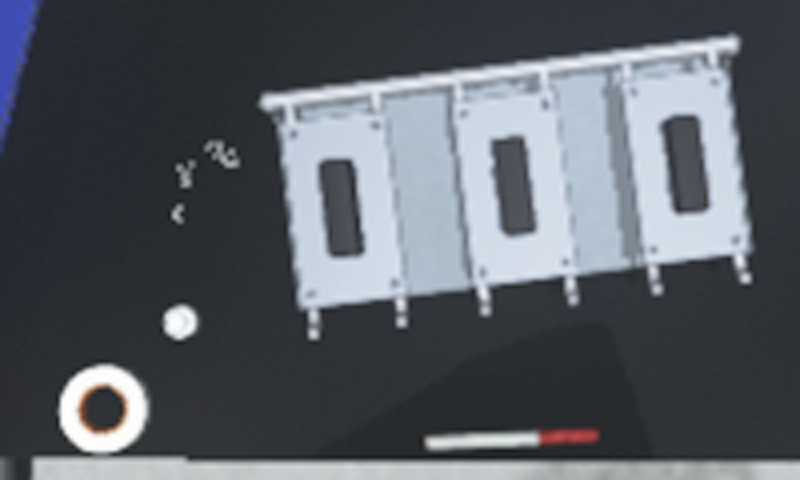

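The crop confirms three identical grey cases in the stand's places, and the weight at about (195,250). The handle threshold was too dark, so I'll re-measure with a higher one.

```bash
python3 - <<'E'
from h import *
f=cams.grab_frame("top"); im=f["frame"]
g=cv2.resize(im.max(2),None,fx=4,fy=4,interpolation=cv2.INTER_CUBIC)
m=(g<140).astype(np.uint8)*255; P=[]
for c in cv2.findContours(m,cv2.RETR_LIST,cv2.CHAIN_APPROX_NONE)[0]:
    a=cv2.contourArea(c)/16; px=(c[:,0].mean(0)+.5)/4-.5
    if 100<a<500 and 220<px[0]<340 and 195<px[1]<235:
        pts=np.array([ray(f,(p[0]+.5)/4-.5,.14)[:2] for p in c])*1000
        r=cv2.minAreaRect(pts.astype(np.float32)); P.append(r[0]); print(px.round(1),a,np.round(r[0],1),np.round(r[1],1),round(r[2],1))
P=np.array(sorted(P,key=lambda p:-p[1])); print(np.linalg.norm(np.diff(P,axis=0),axis=1))
d=P[0]-P[-1]; yaw=np.arctan2(-d[0],d[1]); print("yaw",np.degrees(yaw),"mean",P.mean(0))
# side check
s=cams.grab_frame("side"); print([proj(s,[*(p/1000),.14]).round(1) for p in P])
# feasibility
def Rt(yaw,t=0,fl=1):
    c,s_=np.cos(yaw),np.sin(yaw); ct,st=np.cos(t),np.sin(t)
    Rz=np.array([[c,-s_,0],[s_,c,0],[0,0,1]]); Ry=np.array([[ct,0,st],[0,1,0],[-st,0,ct]])
    return Rz@Ry@np.diag([fl,-fl,-1.])
for p in P:
  for fl in (1,-1):
    print(fl,[None if (q:=env.solve_ik([*(p/1000),z],Rt(yaw,np.radians(t),fl))) is None else np.round(q).tolist() for z,t in ((.131,0),(.26,0),(.26,-26),(.26,26))])
print(env.solve_ik([.57,.388,.24],Rt(yaw)))
E
```

```text
[234.9 221.5] 208.03125 [485.   33.2] [70.  26.2] 7.7
[277.9 216. ] 192.71875 [500.8 -88.2] [69.3 25.2] 7.4
[321.  210.6] 212.3125 [ 517.1 -210.4] [69.4 27.4] 7.3
[122.40374396 123.29695806]
yaw 7.510418430586685 mean [500.94202677 -88.50217565]
[array([316.7, 177.9]), array([276.6, 171.6]), array([238.2, 165.7])]
1 [[0.0, 24.0, 119.0, -0.0, 37.0, 83.0], [0.0, 14.0, 112.0, -0.0, 55.0, 83.0], [-3.0, 3.0, 131.0, 13.0, 20.0, 68.0], [2.0, 28.0, 94.0, -2.0, 84.0, 85.0]]
-1 [[0.0, 24.0, 119.0, -0.0, 37.0, -97.0], [0.0, 14.0, 112.0, -0.0, 55.0, -97.0], [-3.0, 3.0, 131.0, 13.0, 20.0, -112.0], [2.0, 28.0, 94.0, -2.0, 84.0, -95.0]]
1 [[-13.0, 26.0, 116.0, -0.0, 38.0, 69.0], [-13.0, 15.0, 109.0, -0.0, 56.0, 69.0], [-22.0, 6.0, 128.0, 30.0, 26.0, 36.0], [-9.0, 30.0, 92.0, -7.0, 84.0, 76.0]]
-1 [[-13.0, 26.0, 116.0, -0.0, 38.0, -111.0], [-13.0, 15.0, 109.0, -0.0, 56.0, -111.0], [-22.0, 6.0, 128.0, 30.0, 26.0, -144.0], [-9.0, 30.0, 92.0, -7.0, 84.0, -104.0]]
1 [[-25.0, 29.0, 110.0, -0.0, 41.0, 57.0], [-25.0, 19.0, 103.0, -0.0, 58.0, 57.0], [-36.0, 12.0, 120.0, 34.0, 33.0, 20.0], [-18.0, 33.0, 86.0, -11.0, 85.0, 67.0]]
-1 [[-25.0, 29.0, 110.0, -0.0, 41.0, -123.0], [-25.0, 19.0, 103.0, -0.0, 58.0, -123.0], [-36.0, 12.0, 120.0, 34.0, 33.0, -160.0], [-18.0, 33.0, 86.0, -11.0, 85.0, -113.0]]
[ 3.17246092e+01  3.11499502e+01  8.62622859e+01 -2.54444375e-14
  6.25877639e+01  1.14214191e+02]
```

Handles measure 70 x 26 mm at 123 mm pitch and 7.5° yaw, which fits the given sizes. Their side-view projections land on the handles too. Next I'll approach the left case and check from near.

```bash
cat >> h.py <<'E'
yaw=np.radians(7.5)
ys=np.array([-np.sin(yaw),np.cos(yaw),0]); xs=np.array([np.cos(yaw),np.sin(yaw),0])
mid=np.array([.501,-.0885,0])
H=[mid+ys*d for d in (.124,0,-.124)]   # left, middle, right handle centres
def R(t=0):
    t=np.radians(t); ct,st=np.cos(t),np.sin(t)
    return np.column_stack([xs,ys,[0,0,1]])@np.array([[ct,0,st],[0,1,0],[-st,0,ct]])@np.diag([1,-1,-1.])
at=lambda p,z: np.array([p[0],p[1],z])
def fish(f,p):
    q=f["view"][:3,:3]@np.asarray(p)+f["view"][:3,3]; r=np.hypot(q[0],q[1]); th=np.arctan2(r,q[2]); K=f["intrinsics"]
    return np.array([K[0,2]+K[0,0]*th*q[0]/r,K[1,2]+K[1,1]*th*q[1]/r])
def say(*a):
    o=env.get_obs(); print(*a,"t",round(o["time"],2),"F",np.round(o["contact_force"],1),"M",np.round(o["torque"],3),"tcp",np.round(o["tcp_pos"],4),"w",round(o["gripper_width"],4),"gf",round(o["gripper_force"],1))
E
python3 - <<'E'
from h import *
env.reach([.17,-.45,.30],R()); say("wp")
env.reach(at(H[0],.215),R()); say("above")
f=cams.grab_frame("wrist"); im=f["frame"].copy()
for h in H:
    for a,b in ((35,12),(35,-12),(-35,-12),(-35,12)):
        u=fish(f,at(h+xs*a/1e3+ys*b/1e3,.14)); cv2.circle(im,tuple(int(round(v)) for v in u),2,(255,0,0),-1)
cv2.imwrite("pics/w1.png",im[:,:,::-1])
E
```

```text
wp t 0.99 F [-0.1 -0.   0.4] M [ 0.017 -0.006  0.022] tcp [ 0.1701 -0.4504  0.3005] w 0.0853 gf 0.0
above t 3.09 F [-0.8 -0.4  0.8] M [ 0.028 -0.006  0.026] tcp [0.485  0.0337 0.2151] w 0.0851 gf 0.0
```

View pics/w1.png

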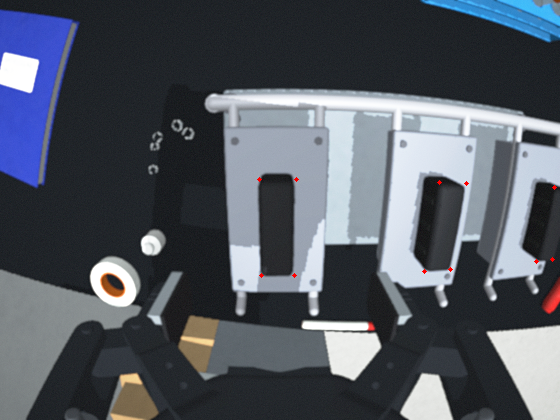

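The wrist view puts the projected handle corners on the left handle (259–296, 175–275) to within about 1–2 mm, and the fingers straddle it. Grasp is good to go.

```bash
cat >> h.py <<'E'
ZG,ZL=.131,.27
def avg(n=6):
    F=[];M=[]
    for _ in range(n):
        env.dwell(.05); o=env.get_obs(); F.append(o["contact_force"]); M.append(o["torque"])
    return np.round(np.mean(F,0),2),np.round(np.mean(M,0),4)
def pick(i):
    env.servo_line(at(H[i],ZG),velocity=.1); say("down")
    env.command_gripper(.018); say("grip")
    env.servo_line(at(H[i],ZL),velocity=.12); say("lifted")
def shake(i):
    A=[]
    for t in (-26,26,0):
        env.reach(at(H[i],ZL),R(t)); env.dwell(.7); F,M=avg(); o=env.get_obs()
        A.append(M@ys); print("tilt",t,"F",F,"M",M,"My",round(M@ys,4),"t",round(o["time"],2),"z-axis",np.round(o["tcp_rot"][:,2],2))
    print("CASE",i,"dMy",round(A[0]-A[1],4))
E
python3 - <<'E'
from h import *
pick(0)
f=cams.grab_frame("wrist"); cv2.imwrite("pics/w2.png",f["frame"][:,:,::-1])
E
```

```text
down t 4.13 F [-0.4 -0.5  0.5] M [-0.006 -0.012  0.02 ] tcp [0.4852 0.0344 0.1314] w 0.0856 gf 0.0
grip t 4.72 F [-1.7 -0.8  8.8] M [-0.024  0.308 -0.027] tcp [0.4849 0.0344 0.1314] w 0.0232 gf 58.5
lifted t 6.03 F [ 0.2 -1.  -4.2] M [-0.026  0.018 -0.008] tcp [0.4844 0.0344 0.2693] w 0.0234 gf 59.0
```

View pics/w2.png

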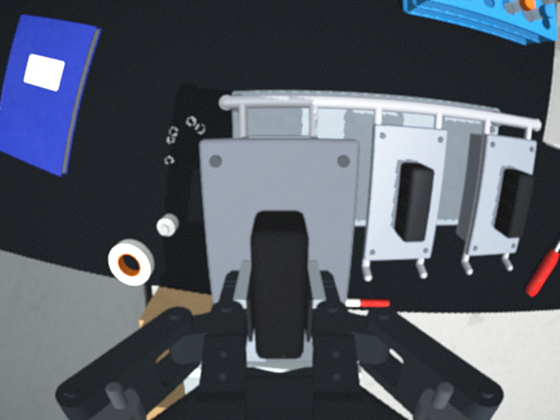

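The case is held level by the handle, square between the pads and clear of the stand. Now the shake.

```bash
python3 - <<'E'
from h import *
shake(0)
f=cams.grab_frame("wrist"); cv2.imwrite("pics/w3.png",f["frame"][:,:,::-1])
E
```

```text
tilt -26 F [ 0.02 -0.05 -4.25] M [-0.0581  0.5579  0.0068] My 0.5607 t 7.72 z-axis [ 0.43  0.06 -0.9 ]
tilt 26 F [-0.2   0.22 -4.01] M [ 0.0665 -0.5598 -0.0094] My -0.5637 t 9.78 z-axis [-0.43 -0.06 -0.9 ]
tilt 0 F [-0.21  0.13 -4.05] M [-0.0017  0.0048 -0.0065] My 0.005 t 11.35 z-axis [ 0.  0. -1.]
CASE 0 dMy 1.1244
```

View pics/w3.png

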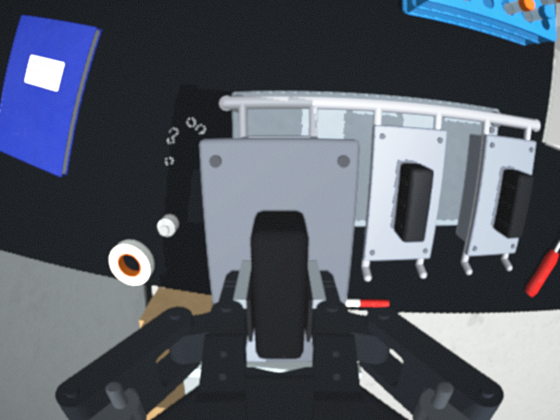

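No slip after the shake: the picture matches the one before, with the handle at (280,285). I'll hang it back and do the middle case.

```bash
cat >> h.py <<'E'
def hang(i,dz=.0005):
    env.servo_line(at(H[i],ZG+.02),velocity=.12)
    env.servo_line(at(H[i],ZG+dz),velocity=.05); say("set")
    env.command_gripper(.075); env.dwell(.2); say("open")
    env.servo_line(at(H[i],.215),velocity=.15)
E
python3 - <<'E'
from h import *
hang(0)
env.reach(at(H[1],.215),R()); say("above mid")
f=cams.grab_frame("wrist"); im=f["frame"]; cv2.imwrite("pics/w4.png",im[:,:,::-1])
E
```

```text
set t 13.08 F [-1.8  0.7  8.7] M [-0.021  0.413 -0.014] tcp [0.4847 0.0344 0.1314] w 0.023 gf 60.5
open t 13.83 F [-0.2  0.2 -0.7] M [ 0.012 -0.029  0.034] tcp [0.4848 0.0345 0.1315] w 0.075 gf 0.0
above mid t 15.11 F [-0.4  0.8 -0.5] M [ 0.024 -0.019 -0.008] tcp [ 0.5003 -0.0891  0.2139] w 0.0746 gf 0.0
```

View pics/w4.png

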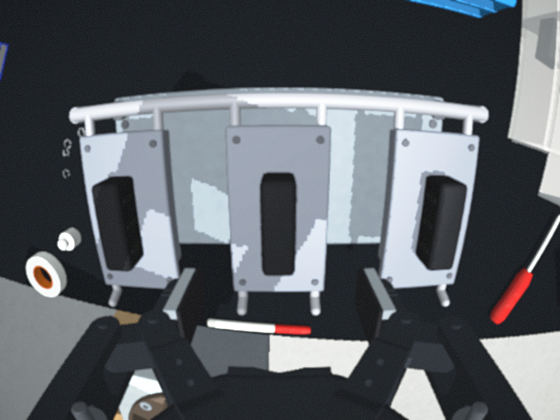

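The left case hangs back between its prongs, mirroring the right one, and the middle handle (262–294, 173–275) is centred below the gripper. The timing leaves plenty of margin, so on to the middle case.

```bash
python3 - <<'E'
from h import *
pick(1); o=env.get_obs()
if abs(o["contact_force"][2]+4.1)<1.2 and o["gripper_width"]>.02:
    shake(1); hang(1); env.reach(at(H[2],.215),R()); say("above right")
    f=cams.grab_frame("wrist"); cv2.imwrite("pics/w5.png",f["frame"][:,:,::-1])
E
```

```text
down t 16.15 F [-0.1  0.4  0.6] M [-0.029  0.005  0.003] tcp [ 0.5013 -0.0885  0.1314] w 0.075 gf 0.0
grip t 16.67 F [-2.5 -0.   8.1] M [-0.112  0.361 -0.007] tcp [ 0.5011 -0.0886  0.1315] w 0.023 gf 58.6
lifted t 17.98 F [-0.6  0.1 -3.9] M [ 0.    -0.003 -0.005] tcp [ 0.5006 -0.0884  0.2693] w 0.0226 gf 58.9
tilt -26 F [ 0.03 -0.11 -3.58] M [-0.0616  0.5527 -0.0051] My 0.556 t 19.58 z-axis [ 0.43  0.06 -0.9 ]
tilt 26 F [-0.03 -0.01 -3.89] M [ 0.0779 -0.5493  0.0127] My -0.5548 t 21.57 z-axis [-0.43 -0.06 -0.9 ]
tilt 0 F [-0.07  0.22 -3.77] M [ 0.0139 -0.007   0.006 ] My -0.0088 t 23.12 z-axis [ 0.  0. -1.]
CASE 1 dMy 1.1108
set t 24.81 F [-3.2  0.1  8.4] M [0.079 0.476 0.035] tcp [ 0.5009 -0.0885  0.1314] w 0.0229 gf 60.7
open t 25.56 F [-0.   0.   0.2] M [-0.024 -0.007 -0.001] tcp [ 0.501  -0.0885  0.1315] w 0.0751 gf 0.0
above right t 26.83 F [-0.2  0.9  0.8] M [0.065 0.008 0.07 ] tcp [ 0.5164 -0.212   0.2137] w 0.0749 gf 0.0
```

View pics/w5.png

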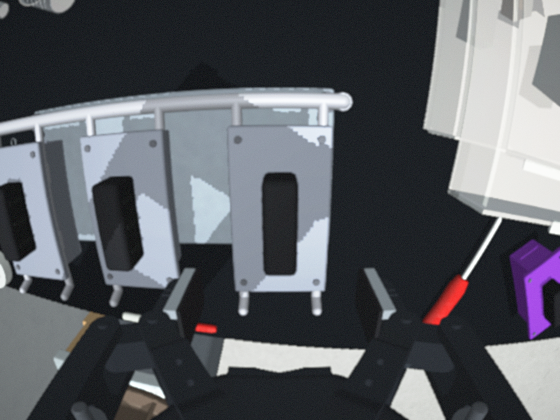

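The middle case is hanging again, and the right handle (264–297, 173–275) is centred. The left and middle moments agree (1.124 and 1.111), while a rolling ball should shift the figure by about 0.12. Next I'll try the right case.

```bash
python3 - <<'E'
from h import *
pick(2); o=env.get_obs()
if abs(o["contact_force"][2]+4.1)<1.2 and o["gripper_width"]>.02:
    shake(2); hang(2); say("hung")
E
```

```text
down t 27.88 F [0.1 0.4 1.3] M [ 0.021 -0.057  0.033] tcp [ 0.5175 -0.2115  0.1315] w 0.0749 gf 0.0
grip t 28.39 F [-1.3  1.1  6.8] M [0.205 0.194 0.076] tcp [ 0.5173 -0.2115  0.1315] w 0.0232 gf 58.8
lifted t 29.7 F [ 0.2 -0.3 -4.4] M [ 0.02  -0.033 -0.019] tcp [ 0.5168 -0.2112  0.2692] w 0.0229 gf 58.9
tilt -26 F [-0.19 -0.03 -3.65] M [-0.0659  0.5139  0.0051] My 0.5181 t 31.38 z-axis [ 0.43  0.06 -0.9 ]
tilt 26 F [ 0.4   0.18 -4.31] M [ 0.0656 -0.513   0.015 ] My -0.5172 t 33.27 z-axis [-0.43 -0.06 -0.9 ]
tilt 0 F [-0.41  0.2  -3.68] M [-0.0174  0.062  -0.0047] My 0.0637 t 34.83 z-axis [ 0. -0. -1.]
CASE 2 dMy 1.0353
set t 36.51 F [-3.9  0.7  9.3] M [0.174 0.52  0.009] tcp [ 0.5171 -0.2114  0.1315] w 0.023 gf 63.8
open t 37.26 F [-0.5 -0.5 -0.7] M [-0.014 -0.044  0.01 ] tcp [ 0.5172 -0.2114  0.1315] w 0.0747 gf 0.0
hung t 37.97 F [ 0.3 -0.8  0.5] M [-0.043  0.004  0.013] tcp [ 0.5168 -0.2113  0.2144] w 0.0751 gf 0.0
```

The right case (index 2) is the one that rattles. After the near end was raised it held +0.064 N m when level, matching 0.17 kg at 41 mm (0.068). Its tilt difference also fell to 1.035, while the other two show no level offset. I'll take it to the logbook.

```bash
python3 - <<'E'
from h import *
B=[.570,.3877,0]
pick(2); o=env.get_obs()
assert abs(o["contact_force"][2]+4.1)<1.2 and o["gripper_width"]>.02
env.servo_line(at(H[2],.31),velocity=.12)
env.servo_line(at(B,.31),velocity=.2); say("over book")
env.servo_line(at(B,.231),velocity=.1); env.dwell(.6); say("there")
a=cams.grab_frame("top")["frame"][60:300,60:400]; b=cams.grab_frame("side")["frame"]
cv2.imwrite("pics/top9.png",cv2.resize(a,None,fx=2.3,fy=2.3)[:,:,::-1]); cv2.imwrite("pics/side9.png",b[:,:,::-1])
E
```

```text
down t 38.96 F [0.2 1.2 0.4] M [-0.011  0.014 -0.005] tcp [ 0.5175 -0.2116  0.1314] w 0.0748 gf 0.0
grip t 39.48 F [-2.3  0.4  6.4] M [ 0.071  0.26  -0.042] tcp [ 0.5173 -0.2115  0.1315] w 0.0229 gf 58.8
lifted t 40.78 F [ 0.4 -0.9 -4.4] M [-0.005  0.116 -0.01 ] tcp [ 0.5168 -0.2113  0.2692] w 0.0229 gf 59.0
over book t 44.42 F [-0.2  0.6 -3.9] M [-0.029  0.037 -0.037] tcp [0.5701 0.3872 0.3101] w 0.0231 gf 59.1
there t 45.97 F [-0.1  0.9 -4.3] M [-0.028  0.054  0.001] tcp [0.57   0.3877 0.231 ] w 0.0231 gf 59.1
```

View pics/top9.png

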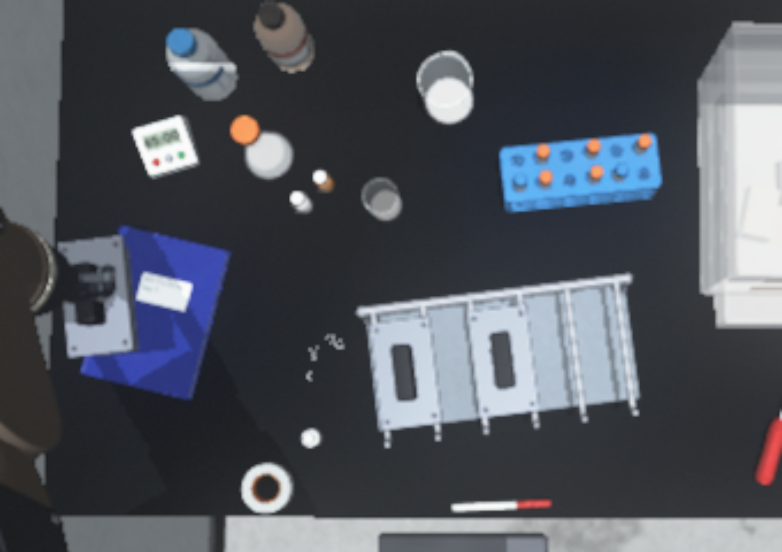

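View pics/side9.png

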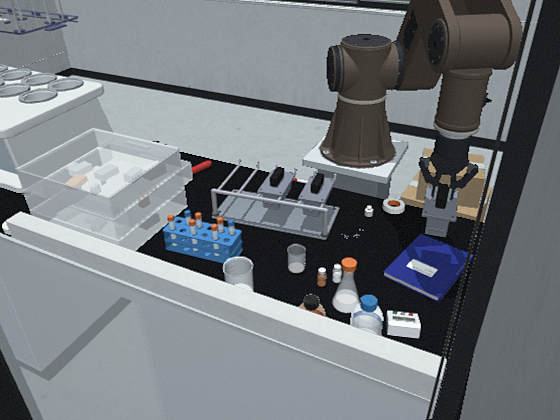

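Both other cases hang in their places, the bystanders are unmoved and the held case is level. In the top view it sits left of the book centre, so I'll check that this is only parallax before handing in.

```bash
python3 - <<'E'
from h import *
f=cams.grab_frame("top")
print("rim centre world", ray(f,(97/2.3+60,296/2.3+60),.208).round(3), "expected px of rim centre", proj(f,[.57,.3877,.208]).round(1),"seen",(102.2,188.7))
print("book centre from corners px->", ray(f,(155/2.3+60,313/2.3+60),.016).round(3))
E
```

```text
rim centre world [0.569 0.382 0.208] expected px of rim centre [100.2 188.3] seen (102.2, 188.7)
book centre from corners px-> [0.567 0.385 0.016]
```

The seen rim centre (0.569, 0.382) matches the book centre (0.568, 0.386), so the offset was parallax.

```bash
python3 - <<'E'
from h import *
say("final"); print(env.hand_in())
E
```

```text
final t 46.12 F [ 1.1  0.6 -4.2] M [0.02 0.08 0.03] tcp [0.57   0.3877 0.231 ] w 0.023 gf 59.1
the job is handed in; nothing more can be done
None
```

I tried all three cases left to right: the right one rattles, and I handed in at 46 s holding it level about 15 cm above the bench over the middle of the logbook, with the left and middle cases back in their places.

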